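# Lift a clean jar cap with spring tongs and hold it over its jar

### The job

Take the spring tongs off their rest and pick up, with the tongs only, the one screw cap that lies open side down on the wire rack; the caps are clean, so the robot itself must not touch them. Bring the cap over the small glass jar that stands by itself in the middle of the table and finish while still holding it there in the squeezed tongs: level, centred over the jar's mouth and a few centimetres (about 5) above it, clear of the jar, ready for a colleague to screw on. Leave the other two caps where they lie and the jar standing where it is.

Things in the scene. Friction and masses are not known exactly. Their poses are not given: they have to be found in the camera images.
- tongs: Steel U-shaped spring tongs, 220 mm long, about 0.1 kg, lying level on their rest. Origin: on the centre line between the two black ribbed grip plates, at the arms' mid-height (49 mm above the table at the start), near the balance point; x points to the jaws, z up. Arms 13 mm tall, pivots in the spring bow at x = -90 mm; from x = 47 mm on they slope down to the jaws.
- tongs_grip (a point): The tongs' origin, midway between the grip plates; squeeze them across y from above. Each plate is 50 mm long (x -25 to 25 mm) and 18 mm tall (z -9 to 9 mm). Over their outsides they measure 55 mm untouched (60 at the front ends), 40 mm and parallel when closed on a cap. Fingers set 47 to 52 mm apart carry the tongs, jaws open 57 to 65 mm; a squeeze of 30 N or more clamps the cap.
- tongs_left (a joint): Closing angle of each tongs arm (both swing alike): 0 untouched, jaws 72 mm apart inside; about 0.085 closed on a cap; 0.15 at the stop. The spring pushes each grip plate outward with about 8 N at 0 and 12 N when closed on a cap.
- tongs_jaws (a point): Point midway between the two rubber jaws: 85 mm ahead of the tongs' origin (x) and 28 mm below it (z), axes as the tongs'. Each jaw is a shallow upright V, 12 mm tall (6 mm above and below this point) and 3 mm thick, that takes the rim of a cap centred on this point. Held 8 to 11 mm above the rack's deck it grips a cap's rim without the jaws scraping the deck.
- tongs_rest: Fixed steel rest under the tongs, axes as theirs at the start, origin on the table below their origin: a foot 3 mm thick and two 6 mm cross wires, 35 mm ahead of and 60 mm behind the origin, tops 42 mm above the table, with upturned ends up to 53 mm. Beside the grip plates nothing is in the way. Lift the tongs straight up.
- rack: Fixed wire draining rack, 100 mm (x) by 280 mm (y), its flat deck 22 mm above the table; origin on the table under its middle. Three caps lie along its y axis in any order, about 90 mm apart
- cap_down: The cap to lift: tinned screw cap, 43 mm across, 14 mm tall, 12 g, lying on the rack open side down, so its closed flat face is on top. Origin: centre of that closed face, which is the upper face here, 36 mm above the table; its own z axis points down, into the opening, and the cap's middle is 7 mm below the origin
- cap_up_a: One of two caps of the same size lying open side up (a hollow cup seen from above); origin at the centre of its underside. Stays where it is
- cap_up_b: The other cap lying open side up; origin at the centre of its underside. Stays where it is
- jar: The small open glass jar without handle that stands by itself in the middle of the table, 46 mm across and 66 mm tall, about 0.13 kg, loose. Origin: centre of its underside; the mouth is straight above it, its rim 66 mm above the table

How it is judged:
On the way, in this order (a step that is already met when the one before it is completed fails the run):
1. the tongs are gripped and lifted clear of their rest (height (world z) of tongs above 0.075 m and contact force between the fingers and tongs above 2 N and contact force between tongs and tongs_rest below 0.05 N and contact force between tongs and cap_down below 0.05 N), for 0.1 s.
2. the cap is clamped in the jaws and lifted off the rack (contact force between tongs and cap_down above 2 N and height (world z) of cap_down above 0.055 m and contact force between cap_down and rack below 0.02 N and distance between tongs_jaws and cap_down below 0.02 m), for 0.2 s.
At the end, for the whole second after the job is handed in: Tongs squeezed (over 5 N) and clamping the cap (over 2 N) at the jaw point within 20 mm; cap at rest, level within 0.2 rad, within 16 mm of the jar's axis, its top 95 to 170 mm above the table, cap and tongs clear of the jar; jar upright, it and the other caps moved under 15 mm (contact force between the fingers and tongs above 5 N and contact force between tongs and cap_down above 2 N and distance between tongs_jaws and cap_down below 0.02 m and horizontal distance between cap_down and jar below 0.016 m and height (world z) of cap_down between 0.095 and 0.17 m and angle between cap_down's own z axis and vertical above 2.94 rad and linear speed of cap_down below 0.02 m/s and contact force between each of cap_down, tongs and jar below 0.02 N and angle between jar's own z axis and vertical below 0.1 rad and distance of each of jar, cap_up_a, cap_up_b from where it was at the start of the episode below 0.015 m); the arm keeps its last pose, push and grip.
It fails at once if the robot itself touches a cap (contact force between any of the arm, the fingers and cap_down above 0.3 N or contact force between any of the fingers, the arm and cap_up_a above 0.3 N or contact force between any of the fingers, the arm and cap_up_b above 0.3 N).
It fails at once if the jar is pushed away or tipped (distance of jar from where it was at the start of the episode above 0.03 m or angle between jar's own z axis and vertical above 0.35 rad).
It fails at once if one of the other caps is displaced (distance of any of cap_up_a, cap_up_b from where it was at the start of the episode above 0.03 m).
It also fails if it takes over 42 s, if anything falls off the work surface, if the arm or the gripper's body presses on something with over 40 N, if the wrist force passes 120 N, or if a joint passes its speed limit or range.

### The arm

A 6-joint arm with a two-finger parallel gripper is mounted at the origin on a cart in front of the work surface, level with it; the furniture and walls round the work are solid. World frame = base frame: x ahead of the robot, y to its left, z up, the work surface at z = 0. Lengths are in m, angles in rad, forces in N, time in s.
With the tool pointing down it reaches from about 0.3 to 1 m from the base axis. Payload 5.1 kg.
Tool frame: the origin (TCP) lies at the very end of the fingers, on their centre line; the grasp point (between the pads) lies env.tcp_to_grasp behind it (env.tcp_to_grasp is the distance from the TCP to the grasp point, in m); z points along the fingers, x is the direction in which the jaws open and shut, and the axes are right-handed (so a half turn about z gives the same grasp; the last joint's range is limited). The gripper opens to 95 mm and grips with 3 to 60 N. Pads are 20 mm wide; open, the fingers measure 119 mm over their backs; the gripper's body (75 mm by 180 mm) begins 59 mm behind the grasp point.
Start: joints at [-1.279, 0.124, 1.65, -0, 1.367, -0.083], TCP at [0.238, -0.605, 0.215] pointing down, gripper open.
Joint ranges: [-2.61, 2.61], [-1.02, 2.33], [0.03, 2.71], [-1.35, 4.49], [0.32, 2.68], [-2.91, 2.91]. Speed limits (rad/s): [2.57, 2.57, 3.14, 3.14, 3.14, 3.14].

### API

Orientations are given as a unit quaternion [x, y, z, w].
In Python, from rig import env, vision gives the robot as it stands.
- The arm moves only by the tool jog_arm, never from a script. Its argument "deltas" is a list of rows, each an object of numbers: "x", "y", "z": the shift along the world's x, y, z in m; "turn": the turn about the world's z in rad. A call has 1 to 10 rows; each row is the pose to reach, as a shift and turn from the pose commanded when the call began; what a row does not reach only later rows make up. A row lasts 1/12 s, in which the tool goes at most 41.7 mm and 7.16 degrees, less where a joint would pass 70% of its speed; a pose out of reach is approached as far as the arm can. A call with a gripper value outside its range is refused whole. "jaw" is the opening, from 0 (shut) to 1 (fully open), set as the call begins (left out, the last holds). The fingers move at their own pace and stop on an object; "squeeze" is the grip in N (left out, the last holds). Time passes only in rows, so rows that repeat a pose let the fingers close. It gives the time, the measured TCP pose, the force and the opening at its end, in the units of the state.
- env.state(): the state, without advancing time (a new reading comes with each control period).
- vision.snapshot(name): name is "scene" or "top" or "wrist"; returns a dict with "pixels" (384x512x3 uint8, red, green, blue), "intrinsics" (3x3 intrinsics, pixels), "D" ([k1, k2, p1, p2, k3] as OpenCV has them; the pictures are not rectified), "rvec" (rotation vector, rad) and "tvec" (3), from world to camera coordinates, as OpenCV has them. Camera axes: x right, y down, z forward; pixel columns grow to the right and rows downward; lengths in m; the calibration is good to about 2 mm. A picture is of the moment at which its call begins. There is no depth.
- env.sign_off(): hands the job in, once; it reports no verdict.
The state is a dict: "clock": time; "joints": joint angles; "qd": joint speeds; "effort": joint torques, N m; "eef_pos": TCP position; "tool_rot": TCP orientation; "force": force on the tool from outside, world axes, zero at the start; "wrist_torque": the same for the moment, N m; "grip_width": finger opening in m.
Only numpy, scipy, OpenCV 4.12 (cv2) and the standard library are available. Lean on these libraries where they do the work, as an engineer would, in place of code of your own. Each camera call takes 0.05 s, during which the arm holds its last target.

## Working session

There is one attempt and no reset: what is moved stays moved. The work goes in short steps, Python scripts to look and compute and a tool call to move; the robot and the scene stay as the last step left them, time stands still between calls to the robot, and variables do not carry over. Pictures are saved under pics/ and viewed, and the job is handed in when it is done.

Besides the shell and the picture viewer there is one more tool, called after "Emit:" as name(argument=value, ...), one argument or row to a line, values as JSON. jog_arm: Moves the arm, as the interface text tells. Its arguments: {"type":"object","properties":{"deltas":{"type":"array"},"jaw":{"type":"number"},"squeeze":{"type":"number"}},"required":["deltas"]}

```bash
ls; mkdir -p pics
python3 - <<'E'
from rig import env, vision
import cv2,pickle
print(env.state(), env.tcp_to_grasp)
for n in ["scene","top","wrist"]:
    s=vision.snapshot(n); pickle.dump(s,open(f"pics/{n}0.pkl","wb"))
    cv2.imwrite(f"pics/{n}0.png",s["pixels"][:,:,::-1])
    print(n,s["intrinsics"].tolist(),s["D"],s["rvec"],s["tvec"])
E
```

```text
pics
{'clock': 0.0, 'joints': array([-1.27860656e+00,  1.24513275e-01,  1.65161053e+00, -4.26117320e-05,
        1.36748909e+00, -8.26206313e-02]), 'qd': array([-7.57665560e-04,  8.06679262e-05, -1.08900483e-03, -4.95332986e-04,
       -8.13753986e-04, -1.09661413e-03]), 'effort': array([ 7.04678114e-04, -4.17594266e+01, -3.59937358e+01,  7.74213276e-02,
        4.90004767e-02, -1.57805248e-04]), 'eef_pos': array([ 0.23773394, -0.60430464,  0.21341927]), 'tool_rot': array([ 8.26469223e-01, -5.62980997e-01, -7.98179726e-04, -6.19423677e-04]), 'force': array([ 0.01568792,  0.41060014, -0.18170154]), 'wrist_torque': array([ 3.01656700e-02, -8.53432627e-03,  6.64194198e-05]), 'grip_width': 0.09532105795878965} 0.0188
scene [[352.8745341808581, 0.0, 257.476159065881], [0.0, 352.8745341808581, 190.6718006013018], [0.0, 0.0, 1.0]] [0.0372747 0.        0.        0.        0.       ] [ 0.74770016 -2.3698243   1.35596771] [0.41779575 0.20789768 0.77304507]
top [[455.17026579944377, 0.0, 257.51491016147787], [0.0, 455.17026579944377, 192.11505054860993], [0.0, 0.0, 1.0]] [-0.05087867  0.          0.          0.          0.        ] [ 2.22138586 -2.19105943  0.0765384 ] [-0.02280109  0.48881277  1.02016534]
wrist [[289.92526309268226, 0.0, 251.8047596344478], [0.0, 289.92526309268226, 191.07901202529334], [0.0, 0.0, 1.0]] [-0.05452815  0.          0.          0.          0.        ] [-2.39779888  1.63128788  0.2336611 ] [-0.64953104 -0.03275851  0.39028874]
```

View pics/top0.png

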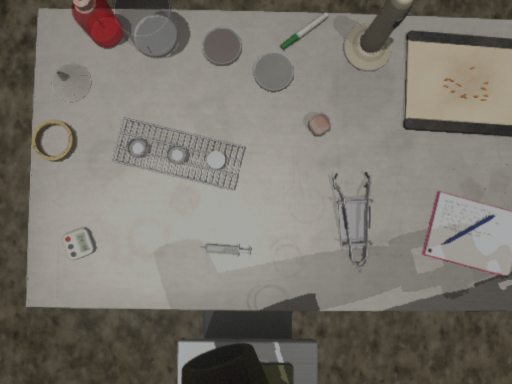

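View pics/scene0.png

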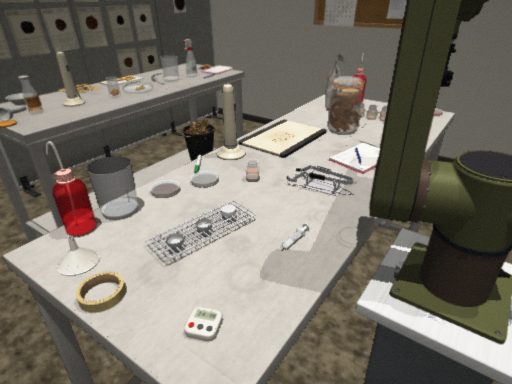

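View pics/wrist0.png

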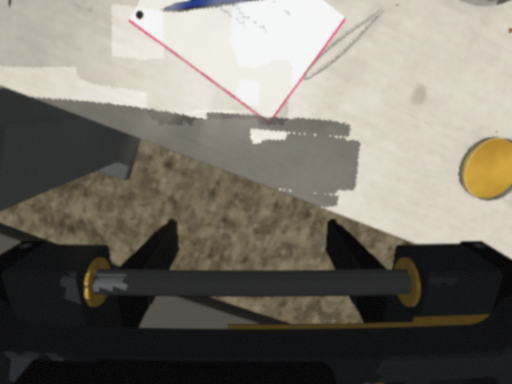

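The top view shows the rack near (180,153), with the flat bright cap at (217,160) and two hollow cups at (138,148) and (178,155). The jar is at about (318,124), and the tongs span (335–370,175–265) with their jaws up. I'll zoom in next.

```bash
cat > h.py <<'E'
import cv2,numpy as np,pickle
def ray(s,uv,z):
    uv=np.array(uv,float).reshape(-1,1,2)
    n=cv2.undistortPoints(uv,s["intrinsics"],np.array(s["D"]))[:,0]
    R,_=cv2.Rodrigues(np.array(s["rvec"])); c=-R.T@np.ravel(s["tvec"])
    d=np.c_[n,np.ones(len(n))]@R
    t=(z-c[2])/d[:,2]
    return c+t[:,None]*d
def proj(s,P):
    return cv2.projectPoints(np.array(P,float).reshape(-1,1,3),np.array(s["rvec"]),np.array(s["tvec"]),s["intrinsics"],np.array(s["D"]))[0][:,0]
def crop(s,x0,y0,x1,y1,k,name,eq=False):
    im=s["pixels"][y0:y1,x0:x1,::-1]
    im=cv2.resize(np.ascontiguousarray(im),None,fx=k,fy=k,interpolation=cv2.INTER_CUBIC)
    cv2.imwrite(f"pics/{name}.png",im)
E
python3 - <<'E'
from h import *
s=pickle.load(open("pics/top0.pkl","rb"))
crop(s,320,165,385,275,5,"t_tongs")
crop(s,105,110,255,195,5,"t_rack")
c=pickle.load(open("pics/scene0.pkl","rb"))
crop(c,225,140,365,205,5,"s_jar")
crop(s,295,100,345,150,8,"t_jar")
E
```

```text
(no output)
```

View pics/t_tongs.png

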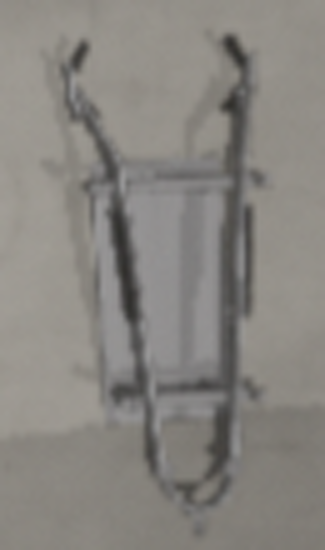

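View pics/t_rack.png

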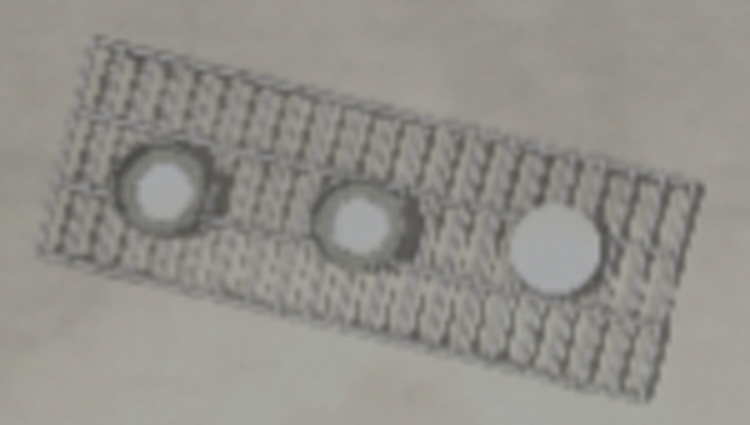

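View pics/s_jar.png

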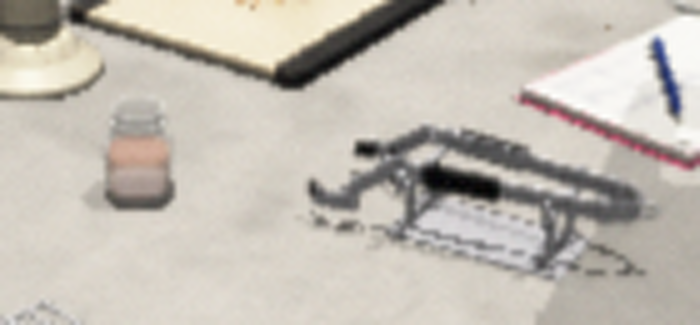

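View pics/t_jar.png

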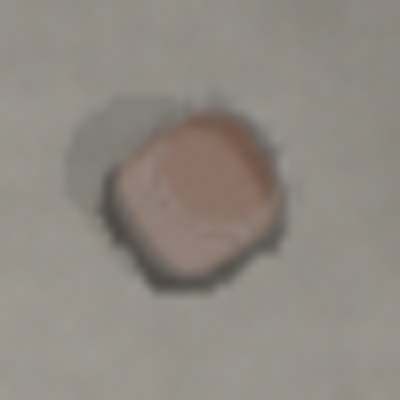

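Run:
```python
from h import *
s=pickle.load(open("pics/top0.pkl","rb"))
R,_=cv2.Rodrigues(np.array(s["rvec"])); print("cam",-R.T@np.ravel(s["tvec"]))
P=lambda ox,oy,k,l:[(ox+(x+.5)/k-.5,oy+(y+.5)/k-.5) for x,y in l]
j=ray(s,P(320,165,5,[(80,52),(235,48)]),0.025); b=ray(s,P(320,165,5,[(195,490)]),0.05)
print(j,b)
print("plates",ray(s,P(320,165,5,[(138,190),(138,318),(248,205),(248,315)]),0.058))
print("foot",ray(s,P(320,165,5,[(95,165),(235,160),(105,420),(228,408)]),0.003))
print("wires",ray(s,P(320,165,5,[(85,175),(258,178),(112,392),(255,390)]),0.053))
# caps
g=s["pixels"].astype(int)
im=cv2.cvtColor(s["pixels"],cv2.COLOR_RGB2GRAY)
for (x,y) in [(217,160),(178,155),(138,148)]:
    roi=im[y-13:y+13,x-13:x+13]; m=(roi>165).astype(np.uint8)
    n,l,st,ce=cv2.connectedComponentsWithStats(m); i=1+np.argmax(st[1:,4])
    c=ce[i]+[x-13,y-13]; print(c,st[i],ray(s,[c],0.036),ray(s,[c],0.022))
print("rackcorners",ray(s,P(105,110,5,[(97,38),(703,185),(648,400),(40,257)]),0.022))
hsv=cv2.cvtColor(s["pixels"],cv2.COLOR_RGB2HSV)
print("jar centre base",ray(s,P(295,100,8,[(190,225)]),0.0),"rim",ray(s,P(295,100,8,[(220,170)]),0.066), "mid", ray(s,P(295,100,8,[(198,200)]),0.033))
```

```text
cam [0.43818131 0.00439293 1.0431553 ]
[[ 0.52960891 -0.19146984  0.025     ]
 [ 0.53254215 -0.26210668  0.025     ]] [[ 0.33607094 -0.23842959  0.05      ]]
plates [[ 0.46674067 -0.21084349  0.058     ]
 [ 0.41110518 -0.21109726  0.058     ]
 [ 0.46083519 -0.25929301  0.058     ]
 [ 0.41293252 -0.25941191  0.058     ]]
foot [[ 0.4795672  -0.20288384  0.003     ]
 [ 0.48276822 -0.26791846  0.003     ]
 [ 0.36282011 -0.20816084  0.003     ]
 [ 0.36882359 -0.26501228  0.003     ]]
wires [[ 0.47313841 -0.18853433  0.053     ]
 [ 0.4728581  -0.26505113  0.053     ]
 [ 0.37863831 -0.20093926  0.053     ]
 [ 0.38010782 -0.26396172  0.053     ]]
[214.11363636 161.36363636] [ 4  9 13 11 44] [[0.5548892  0.08167572 0.036     ]] [[0.5565115  0.08274999 0.022     ]]
[178.88888889 155.66666667] [12 11  5  5  9] [[0.56645239 0.16009657 0.036     ]] [[0.56823543 0.16226094 0.022     ]]
[136. 146.] [10 10  3  3  4] [[0.5867292  0.25603099 0.036     ]] [[0.58879409 0.25952889 0.022     ]]
rackcorners [[0.65412126 0.28873761 0.022     ]
 [0.59107497 0.01328277 0.022     ]
 [0.49350438 0.03654085 0.022     ]
 [0.55408834 0.31139058 0.022     ]]
jar centre base [[ 0.64146536 -0.15552877  0.        ]] rim [[ 0.643891   -0.15354627  0.066     ]] mid [[ 0.64218145 -0.15269669  0.033     ]]
```

The top view puts the tongs' origin near (0.44,-0.234) with yaw about 0.05. The cap is near (0.555,0.08) and the jar near (0.643,-0.154). I'll hover over the tongs and look with the wrist camera.

Emit:
jog_arm(
  deltas=[
    {"x": 0.02,"y": 0.035,"turn": -0.03},
    {"x": 0.04,"y": 0.07,"turn": -0.06},
    {"x": 0.06,"y": 0.105,"turn": -0.1},
    {"x": 0.08,"y": 0.14,"turn": -0.14},
    {"x": 0.1,"y": 0.18,"turn": -0.18},
    {"x": 0.12,"y": 0.22,"turn": -0.22},
    {"x": 0.14,"y": 0.26,"turn": -0.26},
    {"x": 0.16,"y": 0.3,"turn": -0.3},
    {"x": 0.18,"y": 0.335,"turn": -0.32},
    {"x": 0.2,"y": 0.37,"turn": -0.32},
  ],
  jaw=1,
)

```text
schema error: expected keys x, y, z, turn
```

Emit:
jog_arm(
  deltas=[
    {"z": 0},
    {"z": 0},
    {"z": 0},
  ],
)

```text
schema error: expected keys x, y, z, turn
```

Run:
```python
from rig import env, vision
from h import *
s=vision.snapshot("wrist"); pickle.dump(s,open("pics/w1.pkl","wb")); crop(s,0,0,512,384,1.5,"w1")
e=env.state(); print(e["clock"],e["eef_pos"],e["tool_rot"])
R,_=cv2.Rodrigues(np.array(s["rvec"])); print("cam",-R.T@np.ravel(s["tvec"]),R)
```

```text
0.2 [ 0.23780939 -0.60449082  0.21386294] [ 8.26465446e-01 -5.62987052e-01 -5.30997542e-04 -4.05230330e-04]
cam [ 0.31042134 -0.57649717  0.38307475] [[ 0.36698288 -0.93022669 -0.00137063]
 [-0.89330129 -0.35282574  0.27843636]
 [-0.25949252 -0.10095699 -0.9604537 ]]
```

View pics/w1.png

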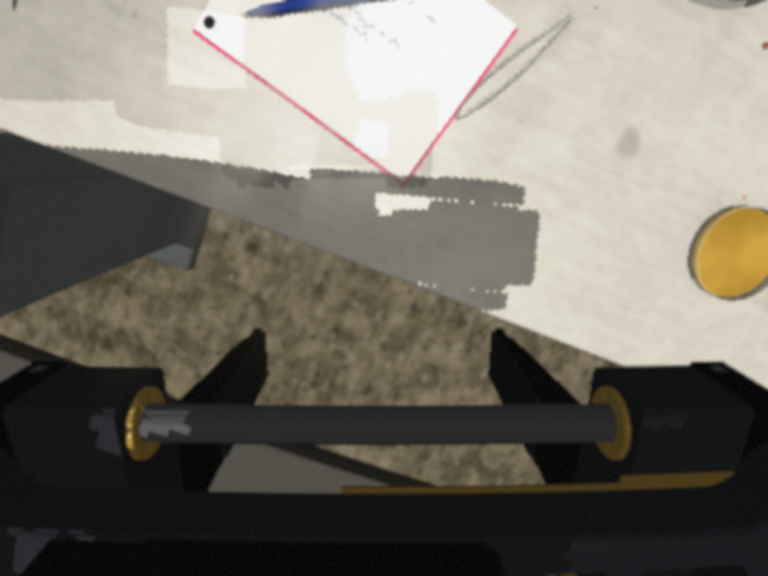

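Emit:
jog_arm(
  deltas=[
    {"x": 0.015,"y": 0.035,"z": 0,"turn": -0.03},
    {"x": 0.03,"y": 0.07,"z": 0,"turn": -0.06},
    {"x": 0.045,"y": 0.105,"z": 0,"turn": -0.1},
    {"x": 0.06,"y": 0.14,"z": 0,"turn": -0.14},
    {"x": 0.075,"y": 0.18,"z": 0,"turn": -0.18},
    {"x": 0.09,"y": 0.22,"z": 0,"turn": -0.22},
    {"x": 0.105,"y": 0.26,"z": 0,"turn": -0.26},
    {"x": 0.12,"y": 0.3,"z": 0,"turn": -0.3},
    {"x": 0.135,"y": 0.335,"z": 0,"turn": -0.32},
    {"x": 0.15,"y": 0.37,"z": 0,"turn": -0.32},
  ],
  jaw=1,
)

```text
clock: 1.03
eef_pos: [0.3881, -0.2327, 0.2146]
tool_rot: [0.726, -0.688, 0.0, -0.0]
force: [0.9, -1.5, 0.1]
grip_width: 0.0948
```

Emit:
jog_arm(
  deltas=[
    {"x": 0,"y": 0,"z": 0,"turn": 0},
    {"x": 0,"y": 0,"z": 0,"turn": 0},
    {"x": 0,"y": 0,"z": 0,"turn": 0},
  ],
)

```text
clock: 1.28
eef_pos: [0.3878, -0.2351, 0.2147]
tool_rot: [0.726, -0.687, 0.0, 0.0]
force: [-0.2, -0.0, 0.1]
grip_width: 0.0947
```

Run:
```python
from rig import env, vision
from h import *
s=vision.snapshot("wrist"); pickle.dump(s,open("pics/w2.pkl","wb")); crop(s,0,0,512,384,1.5,"w2")
e=env.state(); print(e["clock"],e["eef_pos"],e["tool_rot"])
```

```text
1.3333 [ 0.3876407  -0.23565827  0.21464986] [ 7.25938066e-01 -6.87760040e-01  4.00799873e-05  2.23308034e-04]
```

View pics/w2.png

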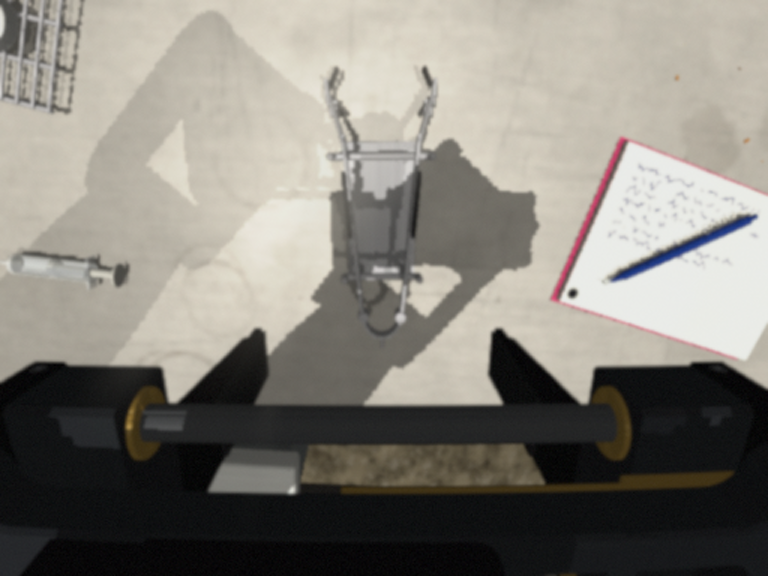

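Run:
```python
from h import *
s=pickle.load(open("pics/w2.pkl","rb"))
crop(s,210,35,310,235,3,"w2t")
crop(s,215,120,295,185,8,"w2p")
crop(s,210,35,300,110,8,"w2j")
```

```text
(no output)
```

View pics/w2t.png

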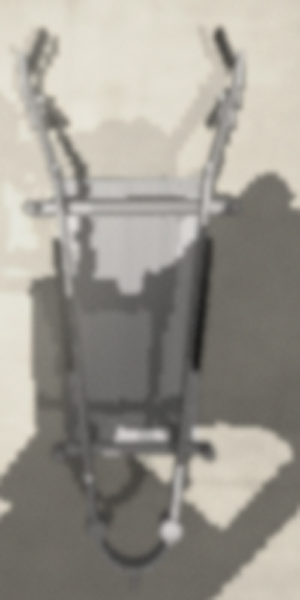

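View pics/w2p.png

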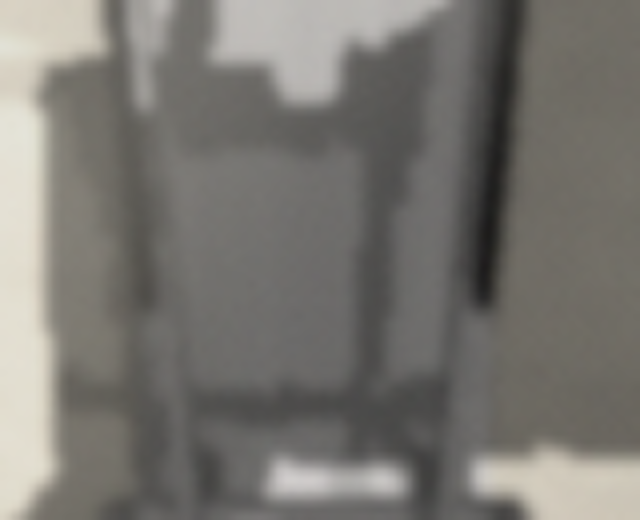

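View pics/w2j.png

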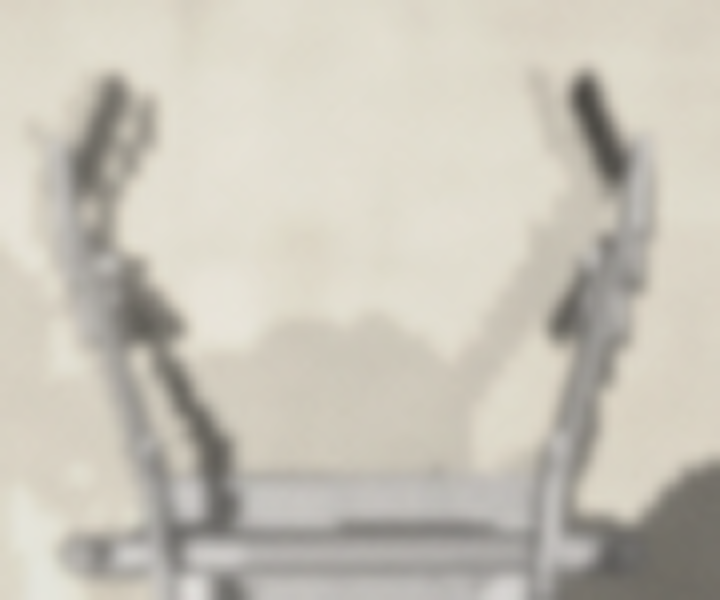

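Run:
```python
from h import *
s=pickle.load(open("pics/w2.pkl","rb"))
P=lambda ox,oy,k,l:[(ox+(x+.5)/k-.5,oy+(y+.5)/k-.5) for x,y in l]
print("jaws",ray(s,P(210,35,8,[(72,205),(633,205)]),0.024))
print("wire ends",ray(s,P(210,35,8,[(80,550),(615,550)]),0.048))
print("rear wire ends",ray(s,P(210,35,3,[(58,450),(207,450)]),0.048))
print("plates rear",ray(s,P(215,120,8,[(136,305),(494,305)]),0.058), ray(s,P(210,35,3,[(53,240),(213,238)]),0.058))
print("bow",ray(s,P(210,35,3,[(130,562)]),0.05))
```

```text
jaws [[ 0.51656351 -0.19020942  0.024     ]
 [ 0.52116352 -0.27112689  0.024     ]]
wire ends [[ 0.4681626  -0.19538851  0.048     ]
 [ 0.47237742 -0.26985844  0.048     ]]
rear wire ends [[ 0.37488755 -0.20926978  0.048     ]
 [ 0.37823753 -0.26876073  0.048     ]]
plates rear [[ 0.40940504 -0.21172021  0.058     ]
 [ 0.41226557 -0.2623975   0.058     ]] [[ 0.4565685  -0.2052866   0.058     ]
 [ 0.46057034 -0.26338241  0.058     ]]
bow [[ 0.32926879 -0.24072596  0.05      ]]
```

Wires, plates and jaws agree on the tongs' origin at (0.435,-0.2355) and yaw 0.057, and the tool angle already matches. I'll descend.

Emit:
jog_arm(
  deltas=[
    {"x": 0.02,"y": 0,"z": -0.01,"turn": 0},
    {"x": 0.04,"y": 0,"z": -0.03,"turn": 0},
    {"x": 0.047,"y": 0,"z": -0.06,"turn": 0},
    {"x": 0.047,"y": 0,"z": -0.09,"turn": 0},
    {"x": 0.047,"y": 0,"z": -0.12,"turn": 0},
    {"x": 0.047,"y": 0,"z": -0.145,"turn": 0},
    {"x": 0.047,"y": 0,"z": -0.165,"turn": 0},
    {"x": 0.047,"y": 0,"z": -0.18,"turn": 0},
    {"x": 0.047,"y": 0,"z": -0.185,"turn": 0},
    {"x": 0.047,"y": 0,"z": -0.185,"turn": 0},
  ],
)

```text
clock: 2.17
eef_pos: [0.4333, -0.2355, 0.0279]
tool_rot: [0.725, -0.688, -0.002, 0.0]
force: [0.3, -0.5, -0.3]
grip_width: 0.0952
```

Run:
```python
from rig import env, vision
from h import *
s=vision.snapshot("wrist"); pickle.dump(s,open("pics/w3.pkl","wb")); crop(s,0,0,512,384,1.5,"w3")
e=env.state(); print(e["clock"],e["eef_pos"],e["tool_rot"],e["force"])
```

```text
2.2167 [ 0.43434487 -0.23589589  0.02935458] [ 7.25510150e-01 -6.88211219e-01 -5.65253275e-04  1.45765061e-04] [0.34508358 0.3422376  0.53797593]
```

View pics/w3.png

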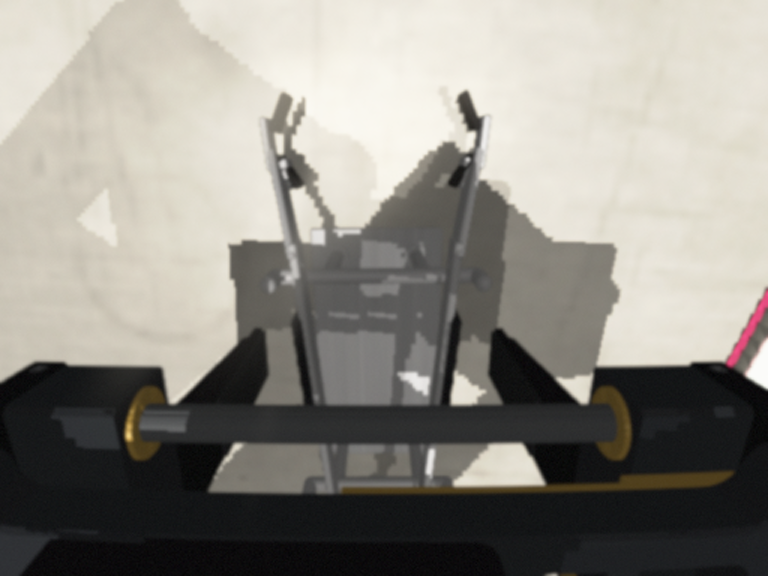

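The fingertips at (265,330) and (490,330) straddle the black plates at (300,340) and (458,330) symmetrically. I'll close to about 50 mm.

Emit:
jog_arm(
  deltas=[
    {"x": 0,"y": 0,"z": 0,"turn": 0},
    {"x": 0,"y": 0,"z": 0,"turn": 0},
    {"x": 0,"y": 0,"z": 0,"turn": 0},
    {"x": 0,"y": 0,"z": 0,"turn": 0},
    {"x": 0,"y": 0,"z": 0,"turn": 0},
    {"x": 0,"y": 0,"z": 0,"turn": 0},
    {"x": 0,"y": 0,"z": 0,"turn": 0},
    {"x": 0,"y": 0,"z": 0,"turn": 0},
  ],
  jaw=0.52,
  squeeze=35,
)

```text
clock: 2.88
eef_pos: [0.4351, -0.2349, 0.0299]
tool_rot: [0.726, -0.687, 0.0, -0.0]
force: [0.4, 0.9, 1.6]
grip_width: 0.0507
```

Emit:
jog_arm(
  deltas=[
    {"x": 0,"y": 0,"z": 0.003,"turn": 0},
    {"x": 0,"y": 0,"z": 0.01,"turn": 0},
    {"x": 0,"y": 0,"z": 0.02,"turn": 0},
    {"x": 0,"y": 0,"z": 0.035,"turn": 0},
    {"x": 0,"y": 0,"z": 0.05,"turn": 0},
    {"x": 0,"y": 0,"z": 0.07,"turn": 0},
    {"x": 0,"y": 0,"z": 0.085,"turn": 0},
    {"x": 0,"y": 0,"z": 0.095,"turn": 0},
    {"x": 0,"y": 0,"z": 0.1,"turn": 0},
    {"x": 0,"y": 0,"z": 0.1,"turn": 0},
  ],
)

```text
clock: 3.72
eef_pos: [0.4357, -0.2354, 0.1314]
tool_rot: [0.726, -0.687, 0.001, -0.0]
force: [0.8, 0.0, -0.4]
grip_width: 0.0499
```

Run:
```python
from rig import env, vision
from h import *
s=vision.snapshot("wrist"); pickle.dump(s,open("pics/w4.pkl","wb")); crop(s,0,0,512,384,1.5,"w4")
c=vision.snapshot("scene"); pickle.dump(c,open("pics/s4.pkl","wb")); crop(c,200,60,400,220,4,"s4")
e=env.state(); print(e["clock"],e["eef_pos"],e["tool_rot"],e["force"],e["wrist_torque"],e["grip_width"])
```

```text
3.8167 [ 0.43454548 -0.23464768  0.12913469] [ 7.26206310e-01 -6.87476693e-01 -4.31257675e-04  7.82517183e-05] [-0.71876956  0.34004596 -1.17134467] [-0.01864095  0.02076203  0.04130727] 0.04954481231423526
```

View pics/w4.png

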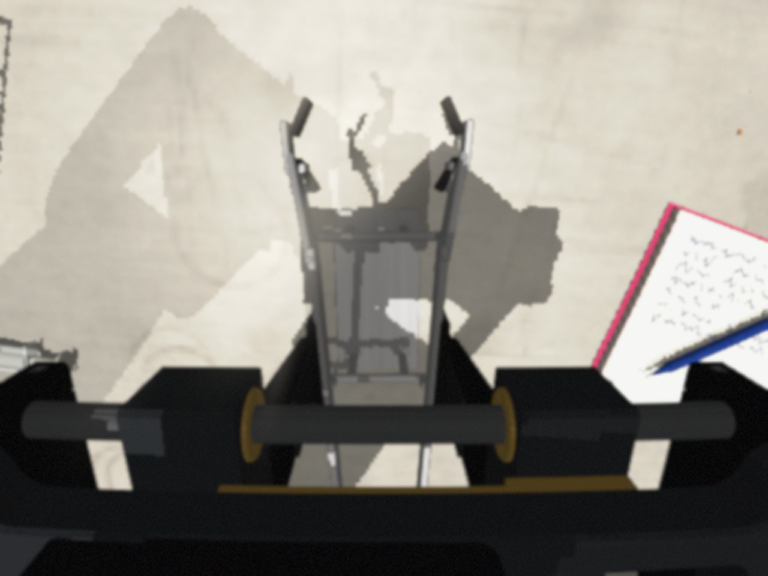

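View pics/s4.png

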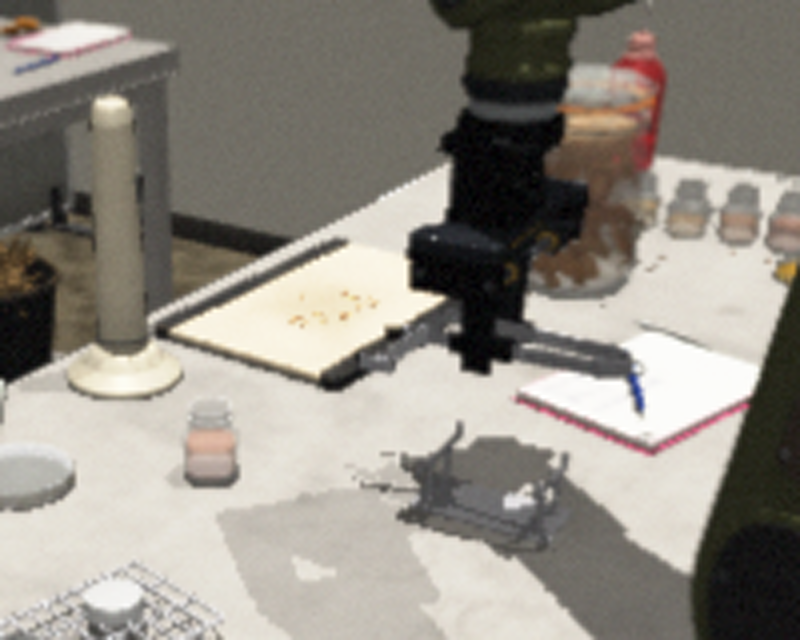

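The tongs are held level above the rest. Next I'll go to above the cap.

Emit:
jog_arm(
  deltas=[
    {"x": 0.0,"y": 0.015,"z": 0,"turn": -0.01},
    {"x": 0.0,"y": 0.04,"z": 0,"turn": -0.03},
    {"x": 0.005,"y": 0.075,"z": 0,"turn": -0.06},
    {"x": 0.01,"y": 0.11,"z": 0,"turn": -0.1},
    {"x": 0.015,"y": 0.145,"z": 0,"turn": -0.14},
    {"x": 0.02,"y": 0.18,"z": 0,"turn": -0.18},
    {"x": 0.025,"y": 0.215,"z": 0,"turn": -0.22},
    {"x": 0.03,"y": 0.25,"z": 0,"turn": -0.25},
    {"x": 0.03,"y": 0.285,"z": 0,"turn": -0.27},
    {"x": 0.03,"y": 0.31,"z": 0,"turn": -0.28},
  ],
)

```text
clock: 4.65
eef_pos: [0.4638, 0.0776, 0.1282]
tool_rot: [-0.623, 0.782, 0.001, -0.001]
force: [0.3, -0.2, -1.7]
grip_width: 0.0499
```

Emit:
jog_arm(
  deltas=[
    {"x": 0,"y": 0.015,"z": 0,"turn": 0},
    {"x": 0,"y": 0.02,"z": 0,"turn": 0},
    {"x": 0,"y": 0.02,"z": 0,"turn": 0},
    {"x": 0,"y": 0.02,"z": 0,"turn": 0},
    {"x": 0,"y": 0.02,"z": 0,"turn": 0},
  ],
)

```text
clock: 5.07
eef_pos: [0.4647, 0.0942, 0.1291]
tool_rot: [-0.623, 0.782, 0.0, -0.001]
force: [-0.0, -0.3, -0.5]
grip_width: 0.0495
```

Run:
```python
from rig import env, vision
from h import *
s=vision.snapshot("wrist"); pickle.dump(s,open("pics/w5.pkl","wb")); crop(s,0,0,512,384,1.5,"w5")
crop(s,170,40,340,160,4.7,"w5c")
e=env.state(); print(e["clock"],e["eef_pos"],e["tool_rot"],e["force"],e["wrist_torque"],e["grip_width"])
```

```text
5.1167 [0.46482426 0.09407536 0.1293072 ] [-6.22573152e-01  7.82561534e-01  5.14372717e-05 -3.36770572e-04] [-0.08879714 -0.22285229 -0.93892737] [ 0.04619211 -0.00687276 -0.05260715] 0.04939141947784432
```

View pics/w5.png

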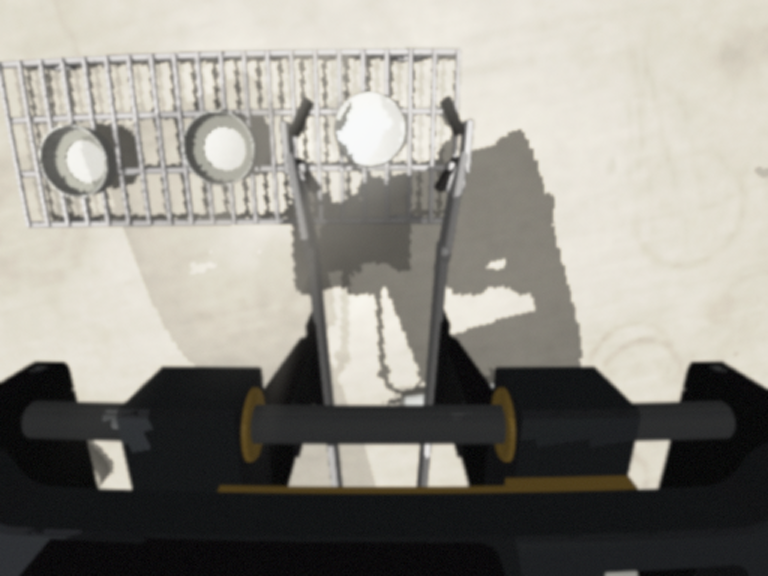

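View pics/w5c.png

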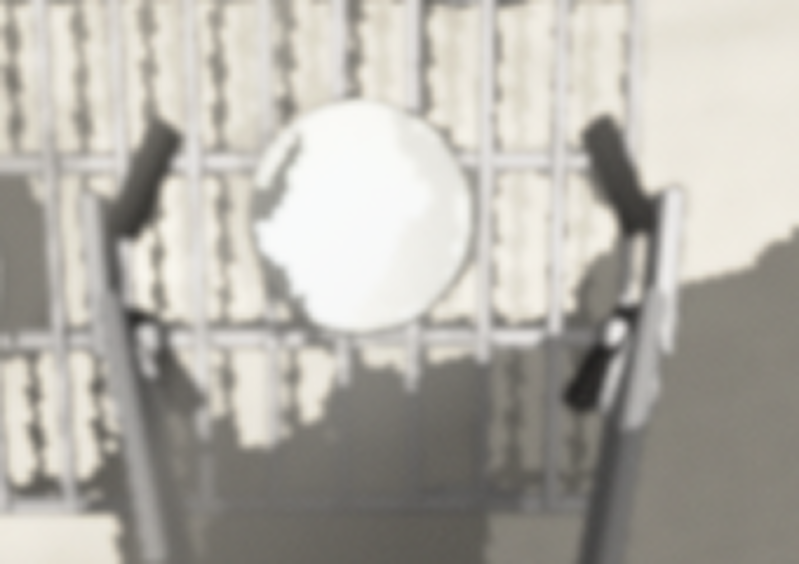

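Run:
```python
from h import *
s=pickle.load(open("pics/w5.pkl","rb")); t=pickle.load(open("pics/top0.pkl","rb"))
P=lambda ox,oy,k,l:[(ox+(x+.5)/k-.5,oy+(y+.5)/k-.5) for x,y in l]
cap=ray(s,P(170,40,4.7,[(364,214)]),0.036)[0]; print("cap wrist",cap,"edges",ray(s,P(170,40,4.7,[(255,214),(473,214),(364,97),(364,333)]),0.036))
print("cap top",ray(t,P(105,110,5,[(556,249)]),0.036))
J=ray(s,P(170,40,4.7,[(150,122),(120,232),(145,325),(190,400),(600,122),(645,230),(615,330),(572,405)]),0.124);print(J, J.mean(0))
tcp=np.array([0.46482,0.09408,0.1293]); 
ang=2*np.arctan2(.78256,-.62257); ang=(ang+np.pi/2); yaw=(ang+np.pi)%(2*np.pi)-np.pi; print("yaw",yaw)
d=np.array([np.cos(yaw),np.sin(yaw)]); print("nominal jaw",tcp[:2]+.085*d)
print("proj nominal jaw", (proj(s,[[*(tcp[:2]+.085*d),.1201]])[0]-[170,40]+.5)*4.7-.5)
print("candidate yaw rack", np.arctan2(-.063,.276))
```

```text
cap wrist [0.55963173 0.07561577 0.036     ] edges [[0.56412234 0.09501113 0.036     ]
 [0.55520299 0.05621278 0.036     ]
 [0.579159   0.07106057 0.036     ]
 [0.53905065 0.08042061 0.036     ]]
cap top [[0.55932775 0.0780153  0.036     ]]
[[0.56942543 0.09826345 0.124     ]
 [0.55807704 0.10515773 0.124     ]
 [0.54674548 0.10510569 0.124     ]
 [0.53665104 0.10202663 0.124     ]
 [0.55737114 0.04575957 0.124     ]
 [0.54399581 0.0427136  0.124     ]
 [0.53313556 0.04846962 0.124     ]
 [0.52532721 0.05541988 0.124     ]] [0.54634109 0.07536452 0.124     ]
yaw -0.2267461899579839
nominal jaw [0.54764426 0.0749713 ]
proj nominal jaw [380.53648078 261.50252621]
candidate yaw rack -0.22441600903714554
```

Cap measures (0.5595,0.077) from both views, and the jaw point is (0.547,0.0752), so I'll shift +12.5 mm in x and +1.5 mm in y. I'll go part of the way down and check the height in the scene view.

Emit:
jog_arm(
  deltas=[
    {"x": 0.006,"y": 0.001,"z": -0.01,"turn": 0},
    {"x": 0.0125,"y": 0.0015,"z": -0.03,"turn": 0},
    {"x": 0.0125,"y": 0.0015,"z": -0.05,"turn": 0},
    {"x": 0.0125,"y": 0.0015,"z": -0.063,"turn": 0},
    {"x": 0.0125,"y": 0.0015,"z": -0.068,"turn": 0},
    {"x": 0.0125,"y": 0.0015,"z": -0.068,"turn": 0},
    {"x": 0.0125,"y": 0.0015,"z": -0.068,"turn": 0},
  ],
)

```text
clock: 5.7
eef_pos: [0.4778, 0.0961, 0.0621]
tool_rot: [-0.623, 0.782, -0.0, 0.0]
force: [1.1, -0.2, -1.0]
grip_width: 0.0497
```

Run:
```python
from rig import env, vision
from h import *
s=vision.snapshot("wrist"); pickle.dump(s,open("pics/w6.pkl","wb"))
crop(s,170,40,340,160,4.7,"w6c")
c=vision.snapshot("scene"); pickle.dump(c,open("pics/s6.pkl","wb")); crop(c,140,180,300,270,5,"s6")
e=env.state(); print(e["clock"],e["eef_pos"],e["tool_rot"],e["force"],e["wrist_torque"],e["grip_width"])
```

```text
5.8 [0.47847872 0.09641557 0.06298513] [-6.22964458e-01  7.82249248e-01 -6.57394614e-04  9.82620125e-04] [ 0.6566931  -0.26946318 -0.90617371] [ 0.04410277 -0.00294163 -0.0175745 ] 0.04942758767358564
```

View pics/w6c.png

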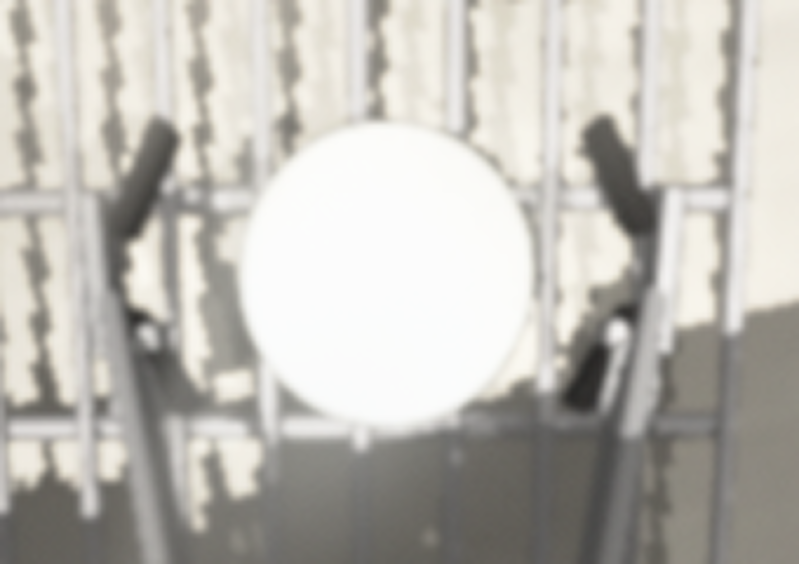

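View pics/s6.png

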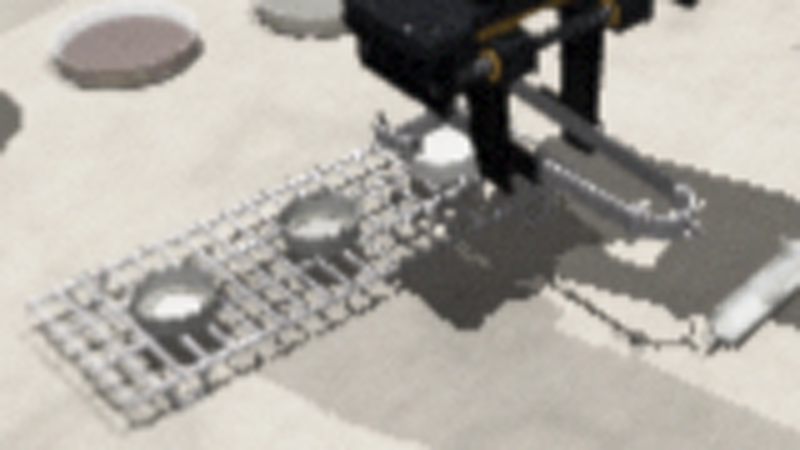

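Run:
```python
from rig import env
from h import *
s=pickle.load(open("pics/w6.pkl","rb")); c=pickle.load(open("pics/s6.pkl","rb"))
P=lambda ox,oy,k,l:[(ox+(x+.5)/k-.5,oy+(y+.5)/k-.5) for x,y in l]
print("cap",ray(s,P(170,40,4.7,[(387,275),(240,275),(533,275),(387,120),(387,430)]),0.036))
e=env.state();print(e["eef_pos"])
yaw=-.2267; R=np.array([[np.cos(yaw),-np.sin(yaw),0],[np.sin(yaw),np.cos(yaw),0],[0,0,1]])
o=e["eef_pos"]+[0,0,.0188]
im=c["pixels"][180:270,140:300,::-1].copy(); im=cv2.resize(im,None,fx=5,fy=5,interpolation=cv2.INTER_CUBIC)
pts=[[.085,.031,-.028],[.085,-.031,-.028],[.097,.027,-.022],[.097,-.027,-.022],[-.09,0.018,.0065],[-.09,-.018,.0065],[-.09,0.018,-.0065],[-.09,-.018,-.0065],[.047,.026,.0065],[.047,-.026,.0065]]
W=np.array(pts)@R.T+o
for p in proj(c,W):
    q=(p-[140,180]+.5)*5-.5; cv2.circle(im,tuple(int(v) for v in q.round()),3,(0,0,255),-1)
cv2.imwrite("pics/s6o.png",im)
```

```text
cap [[0.55942915 0.0763596  0.036     ]
 [0.56397786 0.09604657 0.036     ]
 [0.55498365 0.05679056 0.036     ]
 [0.57895776 0.07188766 0.036     ]
 [0.53892186 0.08105551 0.036     ]]
[0.47847872 0.09641557 0.06298513]
```

View pics/s6o.png

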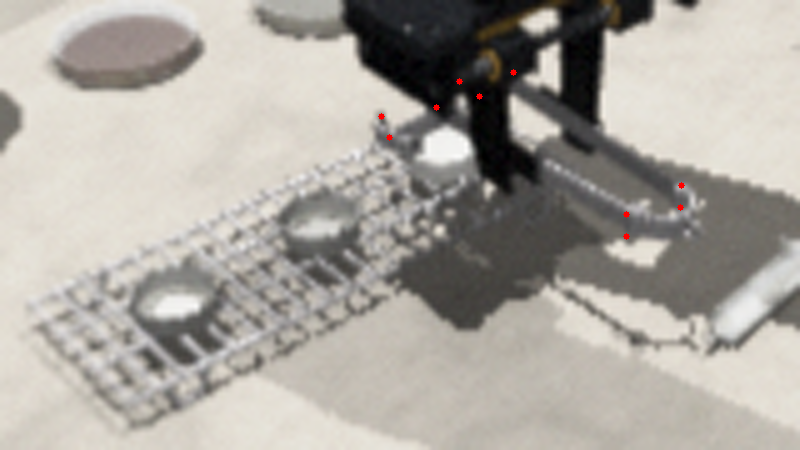

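The predicted tongs points fall on the tongs at the jaw tip (382,117) and bow ends (627,215) and (681,185), so the tongs are level with no slip. The jaw point is within 2 mm of the cap centre. I'll descend 22 mm and squeeze.

Emit:
jog_arm(
  deltas=[
    {"x": -0.001,"y": -0.0005,"z": -0.006,"turn": 0},
    {"x": -0.001,"y": -0.0005,"z": -0.013,"turn": 0},
    {"x": -0.001,"y": -0.0005,"z": -0.019,"turn": 0},
    {"x": -0.001,"y": -0.0005,"z": -0.022,"turn": 0},
    {"x": -0.001,"y": -0.0005,"z": -0.022,"turn": 0},
    {"x": -0.001,"y": -0.0005,"z": -0.022,"turn": 0},
    {"x": -0.001,"y": -0.0005,"z": -0.022,"turn": 0},
  ],
)

```text
clock: 6.38
eef_pos: [0.4765, 0.0962, 0.0397]
tool_rot: [-0.623, 0.782, -0.0, 0.0]
force: [0.6, 0.2, -1.0]
grip_width: 0.0494
```

Run:
```python
from rig import env, vision
from h import *
s=vision.snapshot("wrist"); pickle.dump(s,open("pics/w7.pkl","wb"))
crop(s,170,40,340,160,4.7,"w7c")
e=env.state(); print(e["clock"],e["eef_pos"],e["force"],e["wrist_torque"],e["grip_width"])
```

```text
6.4333 [0.47667843 0.0961869  0.03988424] [ 0.80958174  0.44557859 -1.01146797] [0.03264782 0.03394167 0.04235873] 0.04966542154254352
```

View pics/w7c.png

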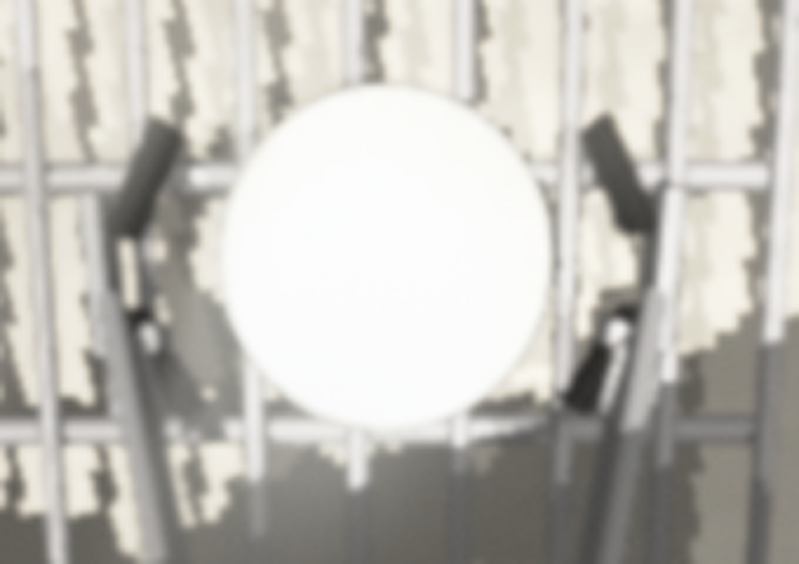

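The cap centre (386,257) sits mid-way between the V jaws at (382,262). I'll raise 0.7 mm and squeeze gently.

Emit:
jog_arm(
  deltas=[
    {"x": 0,"y": 0,"z": 0.0007,"turn": 0},
    {"x": 0,"y": 0,"z": 0.0007,"turn": 0},
    {"x": 0,"y": 0,"z": 0.0007,"turn": 0},
    {"x": 0,"y": 0,"z": 0.0007,"turn": 0},
    {"x": 0,"y": 0,"z": 0.0007,"turn": 0},
    {"x": 0,"y": 0,"z": 0.0007,"turn": 0},
    {"x": 0,"y": 0,"z": 0.0007,"turn": 0},
    {"x": 0,"y": 0,"z": 0.0007,"turn": 0},
  ],
  jaw=0.25,
  squeeze=40,
)

```text
clock: 7.1
eef_pos: [0.4768, 0.0962, 0.0406]
tool_rot: [-0.623, 0.782, -0.0, 0.0]
force: [0.2, 0.5, -0.6]
grip_width: 0.0394
```

Run:
```python
from rig import env, vision
from h import *
s=vision.snapshot("wrist"); pickle.dump(s,open("pics/w8.pkl","wb"))
crop(s,170,40,340,160,4.7,"w8c")
e=env.state(); print(e["clock"],e["eef_pos"],e["force"],e["wrist_torque"],e["grip_width"])
```

```text
7.15 [0.47674232 0.0961546  0.04058172] [ 0.96806084 -0.79343492  0.1000749 ] [ 0.00727978 -0.20213994  0.04786602] 0.03959078585523724
```

View pics/w8c.png

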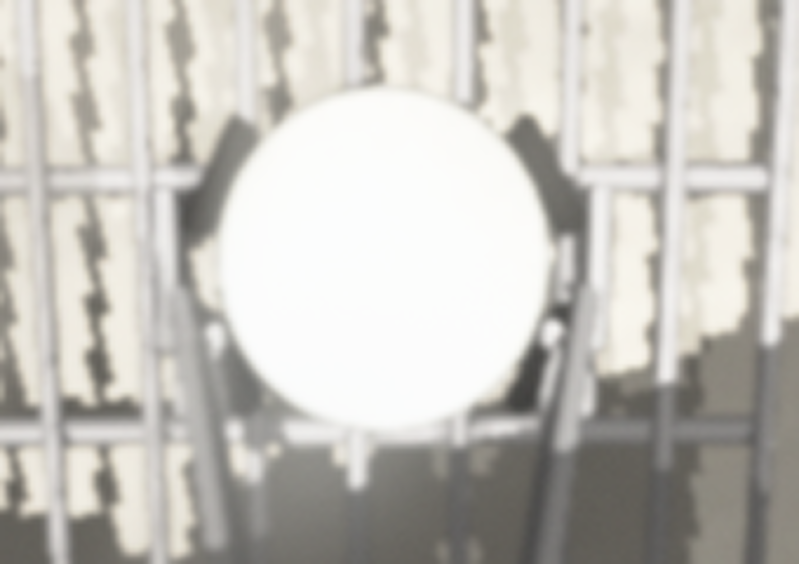

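Jaws clamp the cap on all four V faces, centre (384,258), with a finger width of 39.5 mm. I'll lift it now.

Emit:
jog_arm(
  deltas=[
    {"x": 0,"y": 0,"z": 0.003,"turn": 0},
    {"x": 0,"y": 0,"z": 0.01,"turn": 0},
    {"x": 0,"y": 0,"z": 0.02,"turn": 0},
    {"x": 0,"y": 0,"z": 0.035,"turn": 0},
    {"x": 0,"y": 0,"z": 0.055,"turn": 0},
    {"x": 0,"y": 0,"z": 0.075,"turn": 0},
    {"x": 0,"y": 0,"z": 0.095,"turn": 0},
    {"x": 0,"y": 0,"z": 0.11,"turn": 0},
    {"x": 0,"y": 0,"z": 0.12,"turn": 0},
    {"x": 0,"y": 0,"z": 0.12,"turn": 0},
  ],
)

```text
clock: 7.98
eef_pos: [0.4781, 0.0963, 0.1638]
tool_rot: [-0.623, 0.782, -0.002, 0.002]
force: [1.0, -0.8, -0.8]
grip_width: 0.0401
```

Emit:
jog_arm(
  deltas=[
    {"x": 0,"y": 0,"z": 0,"turn": 0},
    {"x": 0,"y": 0,"z": 0,"turn": 0},
    {"x": 0,"y": 0,"z": 0,"turn": 0},
  ],
)

```text
clock: 8.23
eef_pos: [0.4755, 0.096, 0.1588]
tool_rot: [-0.623, 0.782, 0.001, -0.001]
force: [-0.0, 0.4, -1.0]
grip_width: 0.0395
```

Run:
```python
from rig import env, vision
from h import *
s=vision.snapshot("wrist"); pickle.dump(s,open("pics/w9.pkl","wb"))
crop(s,170,40,340,160,4.7,"w9c")
t=vision.snapshot("top"); pickle.dump(t,open("pics/t9.pkl","wb")); crop(t,80,80,380,290,2.5,"t9")
c=vision.snapshot("scene"); crop(c,140,130,300,270,5,"s9")
e=env.state(); print(e["clock"],e["eef_pos"],e["force"],e["wrist_torque"],e["grip_width"])
```

```text
8.3833 [0.47580036 0.09605305 0.15923994] [ 0.36959067  0.3287533  -0.85247001] [ 0.0248083  -0.01476612 -0.01164366] 0.03999126779175763
```

View pics/w9c.png

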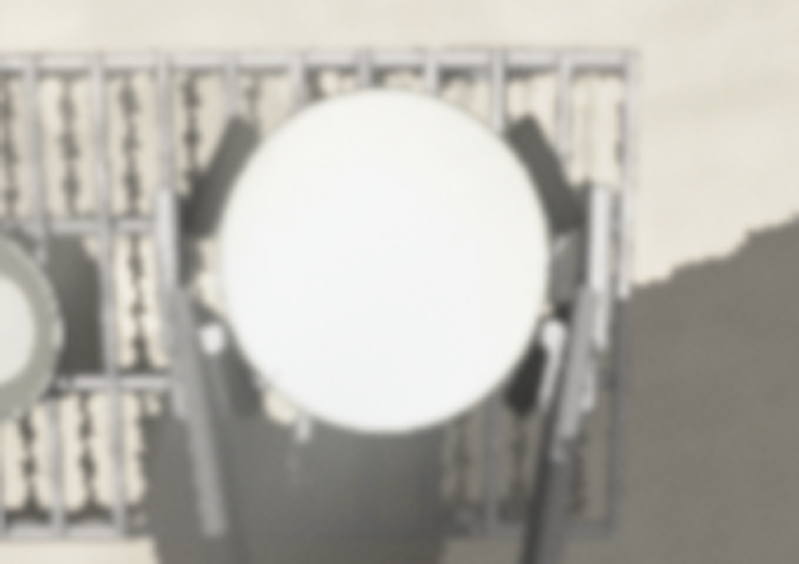

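View pics/s9.png

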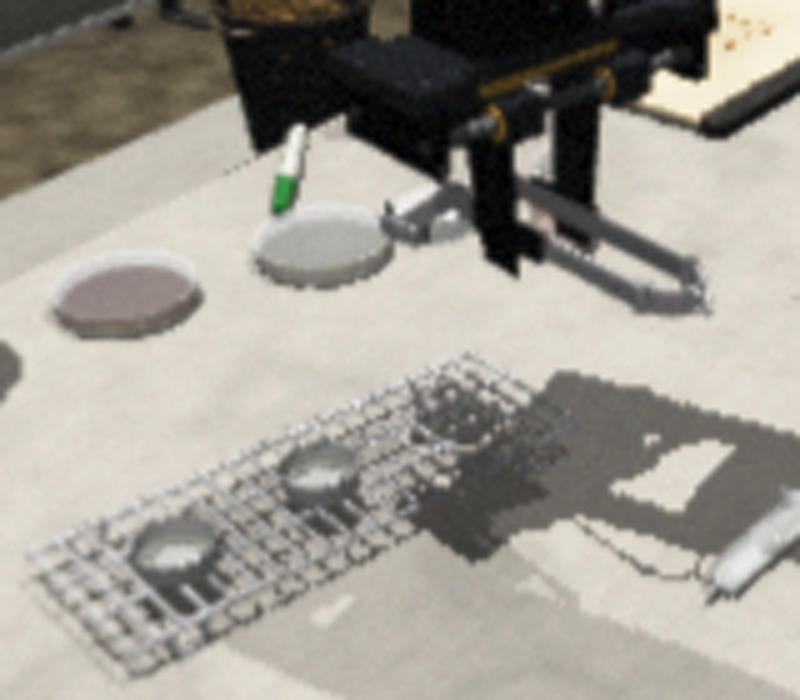

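View pics/t9.png

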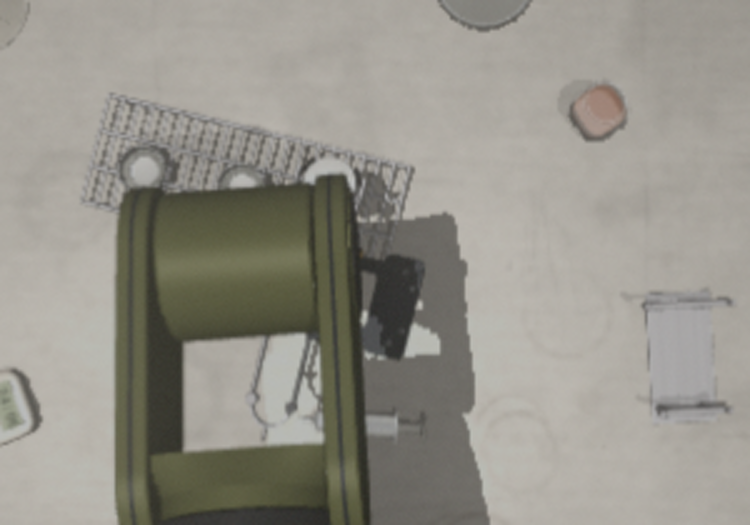

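The cap is lifted and level in the jaws, and the other caps are undisturbed. I'll move to about 70 mm beside the jar to measure it with the wrist camera.

Emit:
jog_arm(
  deltas=[
    {"x": 0.005,"y": -0.01,"z": 0,"turn": 0.01},
    {"x": 0.015,"y": -0.03,"z": 0,"turn": 0.03},
    {"x": 0.025,"y": -0.055,"z": 0,"turn": 0.06},
    {"x": 0.035,"y": -0.08,"z": 0,"turn": 0.09},
    {"x": 0.047,"y": -0.105,"z": 0,"turn": 0.12},
    {"x": 0.06,"y": -0.13,"z": 0,"turn": 0.15},
    {"x": 0.07,"y": -0.152,"z": 0,"turn": 0.18},
    {"x": 0.078,"y": -0.17,"z": 0,"turn": 0.2},
    {"x": 0.082,"y": -0.178,"z": 0,"turn": 0.2},
    {"x": 0.082,"y": -0.178,"z": 0,"turn": 0.2},
  ],
)

```text
clock: 9.22
eef_pos: [0.5587, -0.0832, 0.1598]
tool_rot: [-0.697, 0.717, 0.0, -0.0]
force: [-0.5, 0.6, -0.7]
grip_width: 0.0393
```

Emit:
jog_arm(
  deltas=[
    {"x": 0,"y": 0,"z": 0,"turn": 0},
    {"x": 0,"y": 0,"z": 0,"turn": 0},
    {"x": 0,"y": 0,"z": 0,"turn": 0},
  ],
)

```text
clock: 9.47
eef_pos: [0.558, -0.0808, 0.1602]
tool_rot: [-0.699, 0.716, 0.0, -0.0]
force: [-0.8, 0.0, -1.4]
grip_width: 0.0395
```

Run:
```python
from rig import env, vision
from h import *
s=vision.snapshot("wrist"); pickle.dump(s,open("pics/w10.pkl","wb"))
crop(s,0,0,512,384,1.5,"w10");crop(s,270,20,430,140,5,"w10c")
e=env.state(); print(e["clock"],e["eef_pos"],e["tool_rot"],e["force"],e["grip_width"])
```

```text
9.5167 [ 0.55804973 -0.08081482  0.16029082] [-6.98549811e-01  7.15561414e-01  1.54509827e-04  2.51608782e-05] [-0.3818844   0.05335627 -1.65621425] 0.03940778474227895
```

View pics/w10.png

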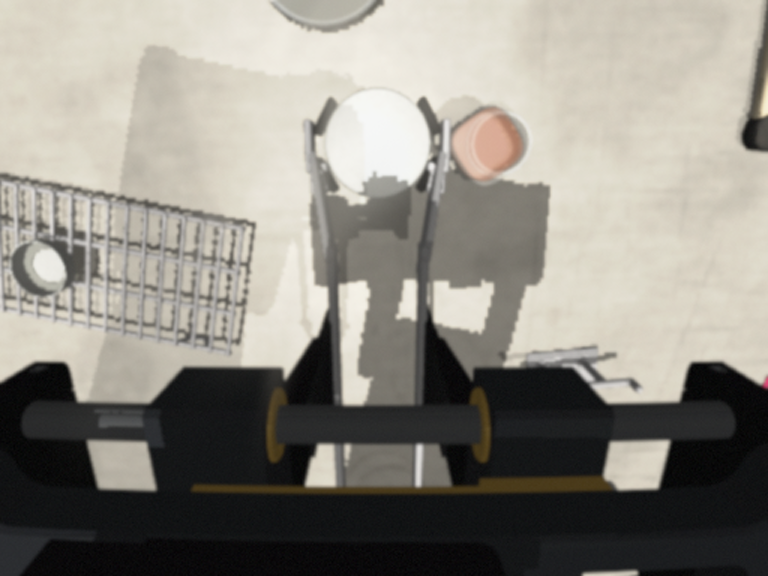

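View pics/w10c.png

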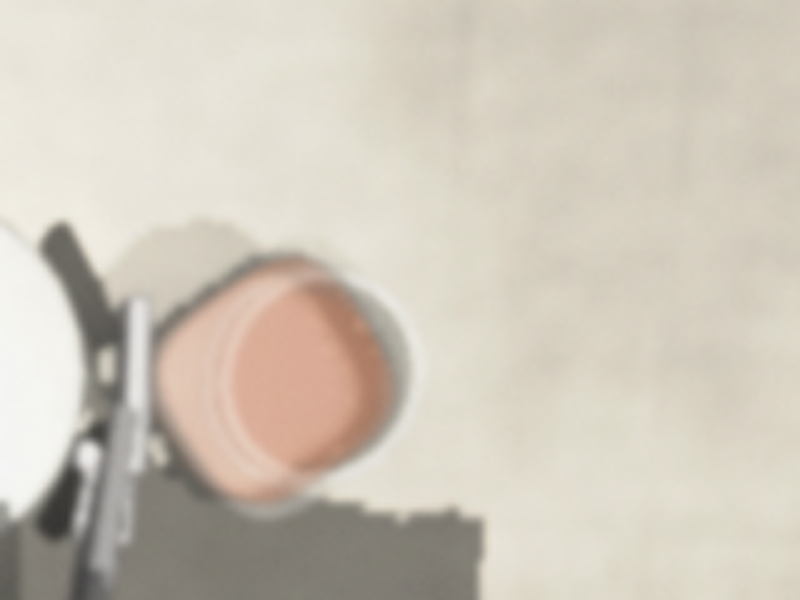

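Run:
```python
from h import *
s=pickle.load(open("pics/w10.pkl","rb"))
P=lambda ox,oy,k,l:[(ox+(x+.5)/k-.5,oy+(y+.5)/k-.5) for x,y in l]
print("rim",ray(s,P(270,20,5,[(319,373),(217,373),(425,373),(319,265),(319,480)]),0.066))
cap=P(0,0,1.5,[(378,142)]); print("cap top",cap,ray(s,cap,0.1557))
q=ray(s,P(0,0,1.5,[(324,142),(432,142)]),0.1557);print(q,np.linalg.norm(q[0]-q[1]))
yaw=2*np.arctan2(.71556,-.69855)+np.pi/2-2*np.pi;yaw=(yaw+np.pi)%(2*np.pi)-np.pi
yaw = yaw if abs(yaw)<1.5 else yaw-np.pi; print(yaw,"jaw",np.array([.55805,-.0808])+.085*np.array([np.cos(yaw),np.sin(yaw)]))
```

```text
rim [[ 0.64576515 -0.15464562  0.066     ]
 [ 0.64602068 -0.13677883  0.066     ]
 [ 0.6455478  -0.17333329  0.066     ]
 [ 0.6635874  -0.15387023  0.066     ]
 [ 0.62754203 -0.15548571  0.066     ]]
cap top [(251.83333333333334, 94.5)] [[ 0.64314601 -0.08352533  0.1557    ]]
[[ 0.64366968 -0.06290353  0.1557    ]
 [ 0.64271358 -0.10414766  0.1557    ]] 0.04125521532496669
-0.02405637421683071 jaw [ 0.64302541 -0.08284459]
```

Emit:
jog_arm(
  deltas=[
    {"x": 0.001,"y": -0.008,"z": 0,"turn": 0},
    {"x": 0.002,"y": -0.02,"z": 0,"turn": 0},
    {"x": 0.002,"y": -0.035,"z": 0,"turn": 0},
    {"x": 0.002,"y": -0.05,"z": 0,"turn": 0},
    {"x": 0.002,"y": -0.062,"z": 0,"turn": 0},
    {"x": 0.002,"y": -0.0715,"z": -0.004,"turn": 0},
    {"x": 0.002,"y": -0.0715,"z": -0.012,"turn": 0},
    {"x": 0.002,"y": -0.0715,"z": -0.02,"turn": 0},
    {"x": 0.002,"y": -0.0715,"z": -0.025,"turn": 0},
    {"x": 0.002,"y": -0.0715,"z": -0.025,"turn": 0},
  ],
)

```text
clock: 10.35
eef_pos: [0.559, -0.1524, 0.1327]
tool_rot: [-0.698, 0.716, 0.002, -0.001]
force: [-0.0, 0.7, -1.7]
grip_width: 0.0396
```

Emit:
jog_arm(
  deltas=[
    {"x": 0,"y": 0,"z": 0,"turn": 0},
    {"x": 0,"y": 0,"z": 0,"turn": 0},
    {"x": 0,"y": 0,"z": 0,"turn": 0},
    {"x": 0,"y": 0,"z": 0,"turn": 0},
    {"x": 0,"y": 0,"z": 0,"turn": 0},
    {"x": 0,"y": 0,"z": 0,"turn": 0},
  ],
)

```text
clock: 10.85
eef_pos: [0.5606, -0.1534, 0.1357]
tool_rot: [-0.698, 0.716, -0.0, 0.0]
force: [0.2, 0.0, -0.8]
grip_width: 0.0398
```

Run:
```python
from rig import env, vision
from h import *
s=vision.snapshot("wrist"); pickle.dump(s,open("pics/w11.pkl","wb"));crop(s,0,0,512,384,1.5,"w11")
c=vision.snapshot("scene"); pickle.dump(c,open("pics/s11.pkl","wb"));crop(c,200,110,320,200,6,"s11")
t=vision.snapshot("top"); pickle.dump(t,open("pics/t11.pkl","wb"));crop(t,100,80,380,260,2.8,"t11")
e=env.state(); print(e["clock"],e["eef_pos"],e["tool_rot"],e["qd"].round(4),e["force"],e["wrist_torque"],e["grip_width"])
```

```text
11.0 [ 0.56046443 -0.1533938   0.13546675] [-6.98140956e-01  7.15960332e-01 -8.37417010e-05  4.36892956e-05] [-0.0024  0.0005  0.0002  0.0006  0.0017 -0.0014] [ 0.90800304  0.0804     -1.27263812] [ 0.01034745  0.00439517 -0.01391872] 0.03951551054254188
```

View pics/w11.png

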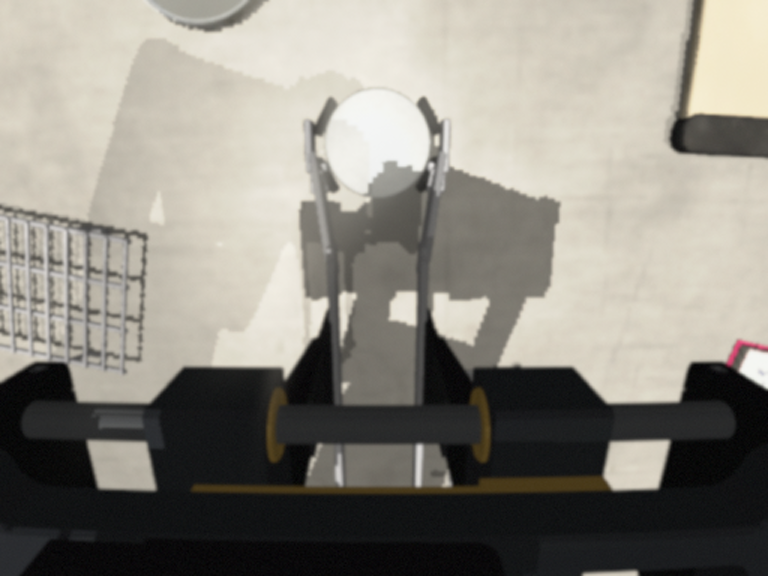

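View pics/s11.png

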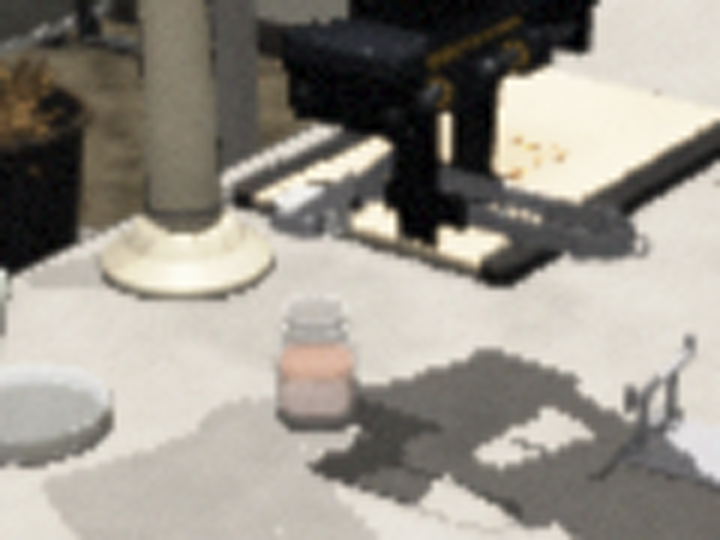

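View pics/t11.png

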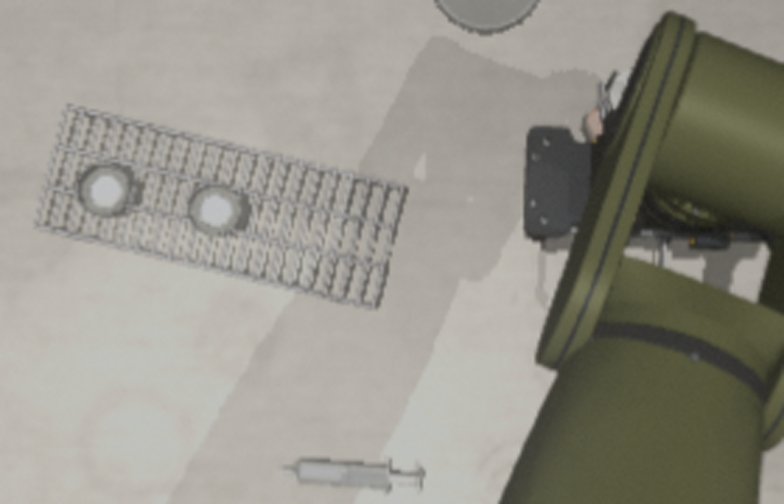

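Run:
```python
from h import *
c=pickle.load(open("pics/s11.pkl","rb"))
P=proj(c,[[.645,-.1545,.131],[.645,-.1545,.117],[.645,-.1545,.066],[.645,-.1545,0]])
print((P-[200,110]+.5)*6-.5)
w=pickle.load(open("pics/w11.pkl","rb"))
print("cap",ray(w,[(378/1.5-.17,142/1.5-.17)],.131))
```

```text
[[309.54797894 201.35322643]
 [310.01729055 225.4700696 ]
 [311.6755576  310.8127355 ]
 [313.7095783  415.76871498]]
cap [[ 0.64578789 -0.15619425  0.131     ]]
```

The cap measures (0.646,-0.156), against the jar axis at (0.645,-0.1545). The scene view shows the jar upright below it, with its mouth at about (317,308) and the cap at about (310,205). Both cups are still in place. I'll hand it in.

Run:
```python
from rig import env
print(env.sign_off())
e=env.state(); print(e["clock"],e["eef_pos"],e["grip_width"])
```

```text
the job is handed in; nothing more can be done
None
the job is handed in; nothing more can be done
```

I lifted the tongs off their rest, clamped the open-side-down cap by its rim and raised it off the rack. I then signed off at about 11 s with the cap held over the jar in the tongs, squeezed at 40 N. The hand-in gave no verdict.

**Position:** the last wrist view put the cap at (0.646, -0.156), against the jar axis at (0.645, -0.1545), so it is about 2 mm off-centre. The scene view agreed to within about 2 mm.

**Height:** the cap's top is at about 0.131 m, which leaves about 5 cm between its underside and the rim. This is worked out from the arm's position and the fixed cap-to-tool offset, not measured directly.

**Grip:** the finger width held steady at 39.5–40 mm from the squeeze through to the last check. The arm was practically still.

**Everything else:** in the last pictures the jar stood upright and clear of the cap. The other two caps looked undisturbed on the rack.

**Disagreements:**
- Estimates of the jar's centre from different views varied by 2–4 mm.
- The cap measured 40–41 mm across instead of 43 mm, probably because of its rounded edge.

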